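# Ready the spring-driven film applicator

## Robot

A 6-joint arm with a two-finger parallel gripper is mounted at the origin on a cart in front of the work surface, level with it; the furniture and walls round the work are solid. World frame = base frame: x ahead of the robot, y to its left, z up, the work surface at z = 0. Lengths are in mm, angles in rad, forces in N, time in s.
With the tool pointing down it reaches from about 375 to 825 mm from the base axis. Payload 5.5 kg.
Tool frame: the origin (TCP) lies on the centre line of the jaws, within the pads' length; the fingertips stand 17 mm ahead of it and the grasp point (between the pads) lies 2 mm behind it; z points along the fingers, y is the direction in which the jaws open and shut (so a half turn about z gives the same grasp; the last joint's range is limited). The gripper opens to 85 mm and grips with 20 to 120 N. Pads are 22 mm wide; open, the fingers measure 114 mm over their backs; the gripper's body (76 mm by 85 mm) begins 54 mm behind the grasp point. The pads swing forward as they close: fully open they stand 13 mm farther back than shut.
Start: joints at [1.319, 0.314, -0.047, 1.21, 0, 1.571], TCP at [149.485, 581.076, 248.299] pointing down, gripper open.
Joint ranges: [-2.67, 2.67], [-0.69, 1.73], [-1.03, 1.25], [-2.08, 2.16], [-1.42, 1.45], [-3.14, 3.14]. Speed limits (rad/s): [2.39, 2.39, 3.01, 3.14, 3.14, 3.14].

## Interface

Orientations are given as a unit quaternion [x, y, z, w].
In Python, from workcell import env gives the robot as it stands.
- The arm moves only by the tool step_arm, never from a script. Its argument "deltas" is a list of rows, each a list of 2 entries, a list of its own where there are three numbers: the shift along the tool's x, y, z in m, then the turn, a rotation vector about the tool's x, y, z in degrees. In form: [[[x, y, z], [ax, ay, az]], ...]. A call has 1 to 10 rows; each row is the pose to reach, as a shift and turn from the pose commanded when the call began, along the tool's axes at that moment; what a row does not reach only later rows make up. A row lasts 1/12 s, in which the tool goes at most 41.7 mm and 7.16 degrees, less where a joint would pass 70% of its speed; a pose out of reach is approached as far as the arm can. A call with a gripper value outside its range is refused whole. "gripper" is the closure, from 0 (fully open) to 1 (shut), set as the call begins (left out, the last holds). The fingers move at their own pace and stop on an object; "force" is the grip in N (left out, the last holds). Time passes only in rows, so rows that repeat a pose let the fingers close. It gives the time, the measured TCP pose, the force and the opening at its end, in the units of the state.
- env.observe(): the state, without advancing time (a new reading comes with each control period).
- env.grab_frame(name): name is "scene" or "top" or "wrist"; returns the picture (384x512x3 uint8, red, green, blue); there is no depth.
- env.camera_params(name): a dict with "K" (3x3 intrinsics, pixels), "extrinsics" (4x4, takes a point from world to camera coordinates); the wrist camera has in their place "hand_eye" (4x4, takes a point from camera to tool coordinates, whose origin is the TCP and whose axes are the flange's). Camera axes: x right, y up, looking along -z (the intrinsics and any distortion apply to the point x, -y, -z); pixel columns grow to the right and rows downward; lengths in mm; the calibration is good to about 2 mm. A picture is of the moment at which its call begins: read the wrist's pose just before it. camera_params takes no time and is no camera call.
- env.close_job(): hands the job in, once; it reports no verdict.
Trained networks look in the newest picture that a camera, given by its name, has taken for a name from the list of things; names that differ only in an ending like _2 or _b are one class to them, and where a whole thing is asked for, a point or a joint stands for the part that bears it (a point fixed in the world has none). Each returns a list of dicts, best first, with "conf" (0 to 1); they miss things now and then, are a little off and sometimes report something else, mostly with a low value. They report only what shows in the picture. A call takes as long as a camera call. They do not tell look-alikes from the thing itself.
- env.cut_out(camera, name): "pixels" (384x512 bool, what is visible of it) and "extent" ([left, top, right, bottom] in pixels, round what is visible of it).
The state is a dict: "time": time; "qpos": joint angles; "qvel": joint speeds; "effort": joint torques, N m; "eef_pos": TCP position; "eef_rot": TCP orientation; "wrist_force": force on the tool from outside, world axes, zero at the start; "ft_torque": the same for the moment, N m; "gripper_width": opening from 0.0 (shut) to 1.0 (fully open).
Only numpy, scipy, OpenCV 4.12 (cv2) and the standard library are available. Lean on these libraries where they do the work, as an engineer would, in place of code of your own. Each camera call takes 0.05 s, during which the arm holds its last target. There are 200 camera calls.

## Task

Get the film applicator ready for a draw-down. Use the marker pen lying on the log book to nudge the clean glass plate along the bed until it is snug against both the rear stop and the left stop - never touch the glass with the gripper - and lay the pen back on the log book. Wind the drive spring with the brass wing key, turning it clockwise and regripping as often as needed, until the gauge pointer rests in the green field and not in the red; leave the bottles, beaker and flask where they stand.

Things in the scene. Friction and masses are not known exactly. Their poses are not given: they have to be found in the camera images.
- applicator: Film applicator, fixed: white base, metal bed, blue drive housing along the rear. Origin on the bench under it; x to its rear, y to its left. Bed top z 26 mm, x -112..+40, y -143..+100. Dark stop bars 6 mm high: face of rear stop at x +40, of left stop at y +100. Base x -120..+110, y +-155. Housing x +50..+110, top z 76. Parked carriage arm over the left end: y +118..+148, x -105..+86, top z 84 mm.
- plate: Clean greenish glass plate 80 x 120 x 8 mm, about 0.2 kg, polished (slides easily), loose on the bed. Origin: centre of its underside; x along its 80 mm side, y along its 120 mm side, z up. It starts clear of both stops, turned up to 0.25 rad from the applicator's axes. Snug in the corner, its centre is at x 0, y +40 mm in the applicator's frame and its axes are parallel to the applicator's.
- plate_rear_left (a point): Rear left corner of the glass plate, 4 mm above its underside (plate frame +40, +60 mm); same axes as the plate.
- plate_rear_right (a point): Rear right corner of the glass plate, 4 mm above its underside (plate frame +40, -60 mm).
- plate_front_left (a point): Front left corner of the glass plate, 4 mm above its underside (plate frame -40, +60 mm).
- pen: Marker pen, white with a black cap, 135 mm long and 16 mm thick, blunt ends, 20 g, loose on the log book. Origin: lowest point of its middle (its axis is 8 mm above); its length runs along its y axis (ends at +-67 mm), z up.
- log_book: Dark blue log book lying flat on the bench, fixed. Origin: centre of its underside; 208 mm along x (-104 to +104), 146 mm along y (-75 to +71), solid cover at z = 11 mm.
- key (a joint): Winding in rad: grows as the wing key turns clockwise seen from above; starts at 0 to 1.5. The spring pulls back with 0.05 (at 0) to 0.16 N m (at 4.8), plus some drag. Ratchet of 16 teeth: let go, the key falls back to the last whole multiple of 0.393; it cannot be unwound. The gauge pointer turns clockwise 0.85 rad per rad: white field to 3.8, green 3.8 to 4.8, red to the end stop at 6.2.
- key_grip (a point): On the vertical axis of the brass wing key at mid height of its wings, 116 mm above the bench; applicator frame x +80, y -20 mm. Its x axis lies along the wings and turns with them. The wings form one flat upright blade 56 mm long, 9 mm thick, 26 mm high (13 above and below this point) on a thin stem, over a ratchet wheel whose top is at 85 mm: pinch across the 9 mm.
- red_bottle: Bystander: white bottle with a red cap, 48 mm in diameter, 106 mm high; origin at the centre of its underside.
- green_bottle: Bystander: white bottle with a green cap, 40 mm in diameter, 86 mm high; origin at the centre of its underside.
- amber_bottle: Bystander: brown bottle with a black cap, 42 mm in diameter, 90 mm high; origin at the centre of its underside.
- beaker: Bystander: glass beaker, 52 mm in diameter, 70 mm high; origin at the centre of its underside.
- flask: Bystander: clear volumetric flask with a round body 50 mm wide, a thin neck and a blue stopper, 140 mm high; origin at the centre of its underside.
Mind the look-alikes: they are no part of the job. What is shaped like the pen but blue is not meant.

How it is judged (in metres and radians):
On the way:
1. the pen is in use on the plate: it presses against the edge of the glass (contact force between pen and plate above 0.1 N), for 0.02 s.
At the end, for the whole second after the job is handed in: The glass plate lies flat on the bed with its rear edge within about 2 mm of the rear stop at both corners and its left edge within about 2 mm of the left stop at both corners; the key stands between 3.8 and 4.8 rad (pointer in the green field); the pen lies at rest with its middle on the log book (x of each of plate_rear_left, plate_rear_right in the frame of applicator above 0.0378 m and y of each of plate_rear_left, plate_front_left in the frame of applicator above 0.0978 m and z of plate_rear_left in the frame of applicator below 0.034 m and angle between plate's own z axis and vertical below 0.05 rad and linear speed of each of plate, pen below 0.01 m/s and value of joint key between 3.8 and 4.8 rad and x of pen in the frame of log_book between -0.1 and 0.1 m and y of pen in the frame of log_book between -0.075 and 0.071 m and height (world z) of pen between 0.006 and 0.04 m); the robot touches nothing.
It fails at once if the gripper or arm touches the glass plate (contact force between any of the fingers, the arm and plate above 0.5 N).
It fails at once if a bottle, the beaker or the flask is moved by more than 25 mm or tipped over (distance of any of red_bottle, green_bottle, amber_bottle, beaker, flask from where it was at the start of the episode above 0.025 m or angle between any of red_bottle, green_bottle, amber_bottle, beaker, flask's own z axis and vertical above 0.6 rad).
It also fails if it takes over 72 s, if anything falls off the work surface, if the arm or the gripper's body presses on something with over 40 N, if the wrist force passes 120 N, or if a joint passes its speed limit or range.

## Working session

There is one attempt and no reset: what is moved stays moved. The work goes in short steps, Python scripts to look and compute and a tool call to move; the robot and the scene stay as the last step left them, time stands still between calls to the robot, and variables do not carry over. Pictures are saved under pics/ and viewed, about 8 in all and at most 12, crops included, and the job is handed in when it is done.

Besides the shell and the picture viewer there is one more tool, called after "Request:" in YAML: its name, and indented under it one key for each argument. step_arm: Moves the arm, as the interface text tells. Its arguments: {"type":"object","properties":{"deltas":{"type":"array","items":{"type":"array"}},"gripper":{"type":"number"},"force":{"type":"number"}},"required":["deltas"]}

```bash
ls; mkdir -p pics; python3 - <<'E'
from workcell import env
import cv2,json
for n in("scene","top"):
    cv2.imwrite(f"pics/{n}0.png",env.grab_frame(n)[:,:,::-1])
    p=env.camera_params(n);print(n,p)
    for t in("applicator","plate","pen","log_book","key_grip","red_bottle","green_bottle","amber_bottle","beaker","flask"):
        for d in env.cut_out(n,t)[:3]: print(n,t,round(d["conf"],2),d["extent"],int(d["pixels"].sum()))
print(env.camera_params("wrist"));print(env.observe())
E
```

```text
pics
scene {'K': array([[464.68664386,   0.        , 248.11693085],
       [  0.        , 464.68664386, 179.08131075],
       [  0.        ,   0.        ,   1.        ]]), 'extrinsics': array([[ 6.68294772e-01, -7.43490061e-01, -2.45891652e-02,
        -2.69635353e+02],
       [ 3.84365084e-01,  3.16813219e-01,  8.67117562e-01,
        -3.22933848e+02],
       [-6.36903116e-01, -5.88941350e-01,  4.97496238e-01,
        -1.40538194e+03],
       [ 0.00000000e+00,  0.00000000e+00,  0.00000000e+00,
         1.00000000e+00]])}
scene applicator 0.94 [250.7, 177.2, 362.2, 249.3] 4125
scene applicator 0.22 [247.0, 178.9, 263.6, 202.9] 212
scene plate 0.58 [279.1, 203.5, 312.5, 227.3] 465
scene plate 0.45 [249.5, 180.2, 259.6, 204.7] 231
scene pen 0.49 [127.6, 168.7, 141.2, 176.1] 48
scene log_book 0.84 [183.6, 177.6, 220.6, 213.1] 653
scene log_book 0.33 [276.5, 199.3, 313.0, 221.8] 485
scene key_grip 0.58 [316.0, 185.3, 334.2, 201.7] 185
scene red_bottle 0.73 [358.6, 207.1, 370.6, 235.5] 393
scene red_bottle 0.65 [319.0, 184.0, 337.2, 198.3] 185
scene green_bottle 0.54 [290.8, 233.1, 304.7,
[... 1884 characters left out ...]
    1.00000000e+00]])}
{'time': 1.1, 'qpos': array([ 1.31899831e+00,  3.13505724e-01, -4.70632079e-02,  1.21021015e+00,
        1.79225636e-05,  1.57083582e+00]), 'qvel': array([ 0.0013339 ,  0.00208392, -0.00066357, -0.00050154,  0.00163882,
       -0.00110517]), 'effort': array([ 6.96021998e-04, -5.39474165e+01,  3.40054893e+01,  1.54096237e-03,
       -8.99192128e-05,  3.79289986e-06]), 'eef_pos': array([149.48458254, 581.09121525, 248.31221732]), 'eef_rot': array([ 1.25586267e-01,  9.92082703e-01,  9.67809509e-06, -7.80800473e-06]), 'wrist_force': array([1.07857655, 0.0216182 , 0.94807173]), 'ft_torque': array([-0.01249592,  0.01301475,  0.00288289]), 'gripper_width': 1.0005974762799281}
```

```bash
python3 - <<'E'
import cv2
t=cv2.imread("pics/top0.png");c=t[140:260,110:385]
cv2.imwrite("pics/top0c.png",cv2.resize(c,None,fx=2.9,fy=2.9,interpolation=cv2.INTER_CUBIC))
s=cv2.imread("pics/scene0.png");c=s[150:290,110:385]
cv2.imwrite("pics/scene0c.png",cv2.resize(c,None,fx=2.9,fy=2.9,interpolation=cv2.INTER_CUBIC))
E
```

```text
(no output)
```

View pics/top0c.png

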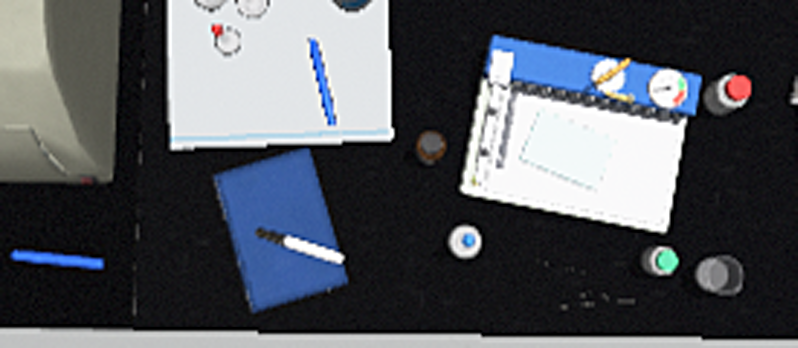

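View pics/scene0c.png

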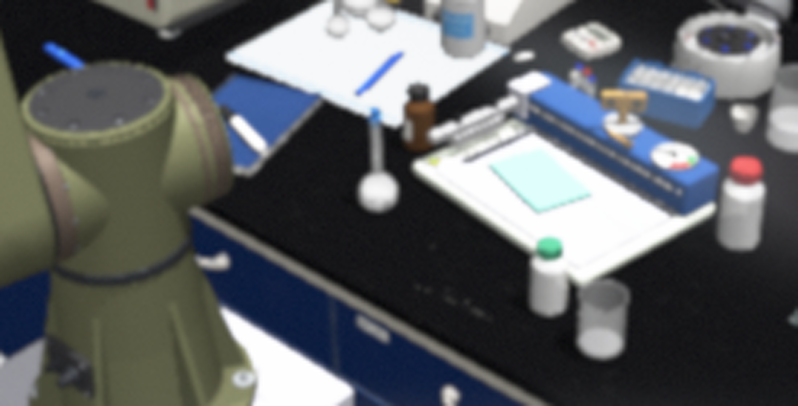

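Candidates for the pen: white/black-cap on the log book at top px ≈(213,225) (crop 300,245), the blue one on the white mat at ≈(221,167), and the blue one at left at ≈(130,229). The description says white with a black cap on the log book, so I choose (213,225). The plate is at ≈(305,191), the key at ≈(320,166), and the gauge at ≈(341,171).

```bash
cat > h.py <<'E'
import numpy as np,cv2
from scipy.spatial.transform import Rotation as Ro
from workcell import env
def pose(o=None):
    o=o or env.observe();T=np.eye(4);T[:3,:3]=Ro.from_quat(o["eef_rot"]).as_matrix();T[:3,3]=o["eef_pos"];return T
def cam(n,T=None):
    p=env.camera_params(n);K=p["K"]
    E=np.linalg.inv((pose() if T is None else T)@p["hand_eye"]) if n=="wrist" else p["extrinsics"]
    return K,E
def proj(c,P):
    K,E=c;q=np.atleast_2d(P)@E[:3,:3].T+E[:3,3];return np.c_[K[0,0]*q[:,0]/-q[:,2]+K[0,2],K[1,1]*-q[:,1]/-q[:,2]+K[1,2]]
def ray(c,uv,z):
    K,E=c;uv=np.atleast_2d(uv).astype(float);d=np.c_[(uv[:,0]-K[0,2])/K[0,0],-(uv[:,1]-K[1,2])/K[1,1],-np.ones(len(uv))]@E[:3,:3]
    C=-E[:3,:3].T@E[:3,3];return C+d*((z-C[2])/d[:,2])[:,None]
def down(a): c,s=np.cos(a),np.sin(a);return np.array([[c,s,0],[s,-c,0],[0,0,-1.]])
def go(p,R=None,T=None):  # shift (m) & rotvec (deg) in tool axes
    T=pose() if T is None else T;R=T[:3,:3] if R is None else R
    s=T[:3,:3].T@(np.array(p)-T[:3,3])/1e3;r=Ro.from_matrix(T[:3,:3].T@R).as_rotvec(degrees=True)
    n=max(np.linalg.norm(s)*1e3/41.7,np.linalg.norm(r)/7.16);print("go",s.round(4),r.round(2),"rows>=%.1f"%n)
def shot(n,name,scale=1.5):
    T=pose();im=env.grab_frame(n);cv2.imwrite(f"pics/{name}.png",cv2.resize(im[:,:,::-1],None,fx=scale,fy=scale,interpolation=cv2.INTER_CUBIC));np.save(f"pics/{name}_T.npy",T);np.save(f"pics/{name}.npy",im);return im,T
E
python3 - <<'E'
from h import *
c=cam("top");im=env.grab_frame("top")
np.save("pics/top0.npy",im)
for n,z in(("pen",22),("log_book",11),("plate",34),("key_grip",129),("red_bottle",106),("green_bottle",86),("amber_bottle",90),("beaker",70),("flask",130),("applicator",26)):
    for d in env.cut_out("top",n)[:1]:
        m=d["pixels"];yx=np.argwhere(m)[:,::-1];r=cv2.minAreaRect(yx.astype(np.float32))
        print(n,round(d["conf"],2),ray(c,yx.mean(0),z).round()[0][:2],ray(c,cv2.boxPoints(r),z).round()[:,:2].tolist())
# pen by colour on the book
h=cv2.cvtColor(im,cv2.COLOR_RGB2HSV)
m=np.zeros(h.shape[:2],bool);m[214:236,195:232]=((h[...,1]<110)&(h[...,2]>0))[214:236,195:232]
print("pen",ray(c,np.argwhere(m)[:,::-1].mean(0),19),ray(c,[[199,220],[228,229]],19))
go([400,280,250],down(2.89))
print([ (b,ray(c,[[110+b[0]/2.9,140+b[1]/2.9]],76).round()[0]) for b in((490,40),(700,80))])
E
```

```text
pen 0.48 [407. 293.] [[417.0, 356.0], [434.0, 351.0], [395.0, 226.0], [378.0, 231.0]]
log_book 0.82 [431. 318.] [[507.0, 428.0], [556.0, 276.0], [352.0, 209.0], [305.0, 359.0]]
plate 0.64 [ 550. -102.] [[534.0, -30.0], [611.0, -60.0], [566.0, -174.0], [490.0, -143.0]]
red_bottle 0.5 [ 625. -316.] [[619.0, -279.0], [665.0, -324.0], [632.0, -356.0], [586.0, -311.0]]
green_bottle 0.55 [ 392. -224.] [[407.0, -203.0], [407.0, -244.0], [379.0, -244.0], [378.0, -203.0]]
amber_bottle 0.51 [546.  99.] [[562.0, 117.0], [562.0, 84.0], [529.0, 84.0], [529.0, 116.0]]
beaker 0.64 [ 371. -313.] [[399.0, -277.0], [400.0, -347.0], [343.0, -346.0], [342.0, -276.0]]
applicator 0.63 [ 579. -125.] [[482.0, 56.0], [723.0, 13.0], [667.0, -305.0], [427.0, -258.0]]
pen [[407.91461684 256.50103502  19.        ]] [[420.99134315 349.31992086  19.        ]
 [384.48468996 224.98826871  19.        ]]
go [-0.3176 -0.2292 -0.0017] [ 0.    0.   -0.01] rows>=9.4
[((490, 40), array([701.,  14.,  76.])), ((700, 80), array([ 646., -288.,   76.]))]
```

Request:
step_arm:
  deltas:
    - [[-0.318, -0.2, 0], [0, 0, 0]]
    - [[-0.318, -0.2, 0], [0, 0, 0]]
    - [[-0.318, -0.2, 0], [0, 0, 0]]
    - [[-0.318, -0.2, 0], [0, 0, 0]]
    - [[-0.318, -0.2, 0], [0, 0, 0]]
    - [[-0.318, -0.2, 0], [0, 0, 0]]
    - [[-0.318, -0.2, 0], [0, 0, 0]]
    - [[-0.318, -0.2, 0], [0, 0, 0]]
    - [[-0.318, -0.2, 0], [0, 0, 0]]
    - [[-0.318, -0.2, 0], [0, 0, 0]]

```text
time: 2.48
eef_pos: [411.8, 303.3, 248.5]
eef_rot: [0.129, 0.992, -0.001, 0.001]
wrist_force: [-0.9, 1.0, -0.0]
gripper_width: 0.998
```

```bash
python3 - <<'E'
from h import *
o=env.observe();print(o["time"],o["qpos"].round(3),o["eef_pos"]);go([395,256,200],down(np.radians(253.5)));go([395,256,200],down(np.radians(73.5)))
E
```

```text
2.4833 [ 0.637  0.146 -0.259  1.164 -0.003  0.896] [411.79937838 303.34295961 248.51792409]
go [ 0.0043 -0.05    0.0486] [-2.000e-01  8.000e-02 -8.835e+01] rows>=12.3
go [ 0.0043 -0.05    0.0486] [8.000e-02 2.000e-01 9.165e+01] rows>=12.8
```

Request:
step_arm:
  deltas:
    - [[0.004, -0.05, 0.048], [0, 0, -88.4]]
    - [[0.004, -0.05, 0.048], [0, 0, -88.4]]
    - [[0.004, -0.05, 0.048], [0, 0, -88.4]]
    - [[0.004, -0.05, 0.048], [0, 0, -88.4]]
    - [[0.004, -0.05, 0.048], [0, 0, -88.4]]
    - [[0.004, -0.05, 0.048], [0, 0, -88.4]]
    - [[0.004, -0.05, 0.048], [0, 0, -88.4]]
    - [[0.004, -0.05, 0.048], [0, 0, -88.4]]
    - [[0.004, -0.05, 0.048], [0, 0, -88.4]]
    - [[0.004, -0.05, 0.048], [0, 0, -88.4]]

```text
time: 3.32
eef_pos: [391.1, 261.1, 200.4]
eef_rot: [-0.481, 0.876, 0.0, 0.0]
wrist_force: [-0.1, -0.1, -0.9]
gripper_width: 0.997
```

Request:
step_arm:
  deltas:
    - [[0, 0, 0], [0, 0, -7.1]]
    - [[0, 0, 0], [0, 0, -14.2]]
    - [[0, 0, 0], [0, 0, -16.8]]
    - [[0, 0, 0], [0, 0, -16.8]]

```text
time: 3.65
eef_pos: [391.0, 261.1, 200.4]
eef_rot: [-0.602, 0.798, 0.0, 0.0]
wrist_force: [0.8, -0.5, -0.4]
gripper_width: 0.999
```

```bash
python3 - <<'E'
from h import *
im,T=shot("wrist","w1",1.2);print(T.round(3))
for d in env.cut_out("wrist","pen")[:2]: print(d["conf"],d["extent"],cv2.minAreaRect(np.argwhere(d["pixels"])[:,::-1].astype(np.float32)))
print(proj(cam("wrist",T),[[405,290,19],[421,349,19],[384,225,19]]))
E
```

```text
[[-2.74000e-01 -9.62000e-01 -0.00000e+00  3.91048e+02]
 [-9.62000e-01  2.74000e-01  0.00000e+00  2.61063e+02]
 [-0.00000e+00  0.00000e+00 -1.00000e+00  2.00358e+02]
 [ 0.00000e+00  0.00000e+00  0.00000e+00  1.00000e+00]]
0.92 [1.2, 206.2, 94.3, 277.2] ((44.08741760253906, 241.23243713378906), (14.763191223144531, 109.49250793457031), 58.079124450683594)
0.91 [251.0, 150.2, 263.9, 270.1] ((255.49195861816406, 208.4998779296875), (14.288463592529297, 123.03237915039062), 0.9240454435348511)
[[254.29342402 208.92565464]
 [255.24911145 261.2696789 ]
 [256.35004569 144.04149061]]
```

View pics/w1.png

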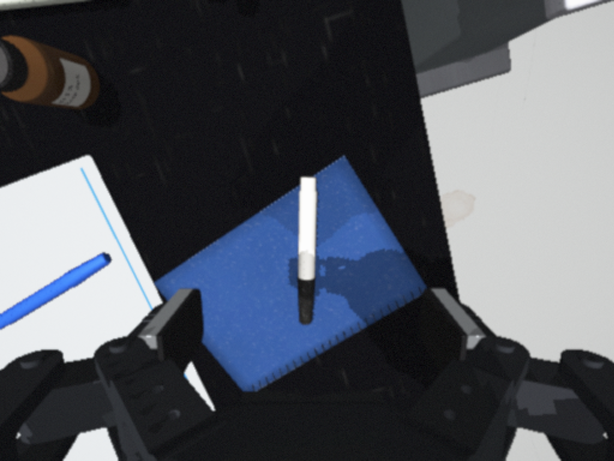

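```bash
python3 - <<'E'
from h import *
T=np.load("pics/w1_T.npy");c=cam("wrist",T)
e=ray(c,[[256.4,148],[255,271]],19);print(e);m=e.mean(0);d=e[1]-e[0];print(np.linalg.norm(d));d/=np.linalg.norm(d);a=np.arctan2(d[1],d[0]);print(m,np.degrees(a))
g=m-45*d;print("grasp",g,"pen mid in tool x +45")
go([g[0],g[1],100],down(a))
im=np.load("pics/top0.npy");ct=cam("top")
# log book from wrist picture corners (1.2x): for putting back
print(ray(c,np.array([[345,156],[428,290],[250,390],[160,281]])/1.2,11).round())
E
```

```text
[[385.04500902 228.80926605  19.        ]
 [424.6107263  360.48022409  19.        ]]
137.48704366333118
[404.82786766 294.64474507  19.        ] 73.27503790276835
grasp [391.87786721 251.54837065  19.        ] pen mid in tool x +45
go [ 0.0089 -0.0033  0.1004] [-1.0000e-02  0.0000e+00 -1.7936e+02] rows>=25.1
[[350. 221.  11.]
 [306. 361.  11.]
 [501. 419.  11.]
 [544. 284.  11.]]
```

Request:
step_arm:
  deltas:
    - [[0.009, -0.003, 0.05], [0, 0, 71]]
    - [[0.009, -0.003, 0.05], [0, 0, 71]]
    - [[0.009, -0.003, 0.05], [0, 0, 71]]
    - [[0.009, -0.003, 0.05], [0, 0, 71]]
    - [[0.009, -0.003, 0.05], [0, 0, 71]]
    - [[0.009, -0.003, 0.05], [0, 0, 71]]
    - [[0.009, -0.003, 0.05], [0, 0, 71]]
    - [[0.009, -0.003, 0.05], [0, 0, 71]]
    - [[0.009, -0.003, 0.05], [0, 0, 71]]
    - [[0.009, -0.003, 0.05], [0, 0, 71]]
  gripper: 0.55
  force: 50

```text
time: 4.58
eef_pos: [391.7, 251.4, 150.3]
eef_rot: [-0.022, 1.0, 0.0, 0.0]
wrist_force: [0.8, 0.4, 0.2]
gripper_width: 0.453
```

Request:
step_arm:
  deltas:
    - [[0, 0, 0], [0, 0, 71]]
    - [[0, 0, 0], [0, 0, 71]]
    - [[0, 0, 0], [0, 0, 71]]
    - [[0, 0, 0], [0, 0, 71]]
    - [[0, 0, 0], [0, 0, 71]]
    - [[0, 0, 0], [0, 0, 71]]
    - [[0, 0, 0], [0, 0, 71]]
    - [[0, 0, 0], [0, 0, 71]]
    - [[0, 0, 0], [0, 0, 71]]
    - [[0, 0, 0], [0, 0, 71]]

```text
time: 5.42
eef_pos: [391.6, 251.4, 150.4]
eef_rot: [0.562, 0.827, 0.0, 0.0]
wrist_force: [0.3, -0.3, -0.5]
gripper_width: 0.451
```

Request:
step_arm:
  deltas:
    - [[0, 0, 0], [0, 0, 38.6]]
    - [[0, 0, 0], [0, 0, 38.6]]
    - [[0, 0, 0], [0, 0, 38.6]]
    - [[0, 0, 0], [0, 0, 38.6]]
    - [[0, 0, 0], [0, 0, 38.6]]
    - [[0, 0, 0], [0, 0, 38.6]]
    - [[0, 0, 0], [0, 0, 38.6]]
    - [[0, 0, 0], [0, 0, 38.6]]

```text
time: 6.08
eef_pos: [391.6, 251.3, 150.3]
eef_rot: [0.802, 0.598, 0.0, -0.0]
wrist_force: [-0.3, 0.1, -0.7]
gripper_width: 0.449
```

```bash
python3 - <<'E'
from h import *
im,T=shot("wrist","w2",1.2);print(T.round(3),env.observe()["time"])
c=cam("wrist",T)
for d in env.cut_out("wrist","pen")[:2]:
    r=cv2.minAreaRect(np.argwhere(d["pixels"])[:,::-1].astype(np.float32));e=ray(c,cv2.boxPoints(r),19);print(d["conf"],r,e.round(1)[:,:2].tolist(),e.mean(0))
go([391.9,251.5,29.5],down(np.radians(73.3)))
E
```

```text
[[ 2.85000e-01  9.59000e-01  0.00000e+00  3.91649e+02]
 [ 9.59000e-01 -2.85000e-01  0.00000e+00  2.51341e+02]
 [ 0.00000e+00 -0.00000e+00 -1.00000e+00  1.50317e+02]
 [ 0.00000e+00  0.00000e+00  0.00000e+00  1.00000e+00]] 6.1333
0.9 ((260.5, 137.0), (164.0, 19.0), 90.0) [[416.7, 358.9], [430.9, 354.7], [393.5, 224.4], [377.2, 229.3]] [404.57711258 291.80349137  19.        ]
go [0.0002 0.0002 0.1208] [ 0.   -0.    0.15] rows>=2.9
```

Request:
step_arm:
  deltas:
    - [[0, 0, 0.04], [0, 0, 0]]
    - [[0, 0, 0.08], [0, 0, 0]]
    - [[0, 0, 0.105], [0, 0, 0]]
    - [[0, 0, 0.121], [0, 0, 0]]
    - [[0, 0, 0.121], [0, 0, 0]]
    - [[0, 0, 0.121], [0, 0, 0]]

```text
time: 6.68
eef_pos: [391.5, 251.2, 28.8]
eef_rot: [0.802, 0.598, -0.0, -0.0]
wrist_force: [0.2, -0.5, -0.3]
gripper_width: 0.45
```

Request:
step_arm:
  deltas:
    - [[0, 0, 0], [0, 0, 0]]
    - [[0, 0, 0], [0, 0, 0]]
    - [[0, 0, 0], [0, 0, 0]]
    - [[0, 0, 0], [0, 0, 0]]
    - [[0, 0, 0], [0, 0, 0]]
    - [[0, 0, 0], [0, 0, 0]]
  gripper: 1
  force: 50

```text
time: 7.18
eef_pos: [392.0, 251.4, 29.7]
eef_rot: [0.802, 0.598, 0.0, 0.0]
wrist_force: [-0.1, -0.7, 3.2]
gripper_width: 0.137
```

Request:
step_arm:
  deltas:
    - [[0, 0, -0.04], [0, 0, 0]]
    - [[0, 0, -0.08], [0, 0, 0]]
    - [[0, 0, -0.12], [0, 0, 0]]
    - [[0, 0, -0.16], [0, 0, 0]]
    - [[0, 0, -0.2], [0, 0, 0]]
    - [[0, 0, -0.2], [0, 0, 0]]

```text
time: 7.68
eef_pos: [395.0, 253.4, 237.0]
eef_rot: [0.802, 0.598, 0.006, 0.0]
wrist_force: [1.4, 0.7, 0.2]
gripper_width: 0.135
```

```bash
python3 - <<'E'
from h import *
im,T=shot("wrist","w3",1.2);print(T.round(3),env.observe()["time"],env.observe()["gripper_width"])
for d in env.cut_out("wrist","pen")[:2]: print(d["conf"],cv2.minAreaRect(np.argwhere(d["pixels"])[:,::-1].astype(np.float32)))
# expected pen in tool: axis at tool z=+10.5, x from -22 to 112
K,E=cam("wrist",np.eye(4));print(proj((K,E),[[-22,0,10.5],[45,0,10.5],[112,0,10.5],[112,0,2.5]]))
go([520,-110,230],down(np.radians(79)))
E
```

```text
[[ 2.86000e-01  9.58000e-01  1.00000e-02  3.95006e+02]
 [ 9.58000e-01 -2.86000e-01  6.00000e-03  2.53376e+02]
 [ 9.00000e-03  7.00000e-03 -1.00000e+00  2.36988e+02]
 [ 0.00000e+00  0.00000e+00  0.00000e+00  1.00000e+00]] 7.7333 0.1346456156106799
0.73 ((261.0, 150.5), (38.0, 301.0), 0.0)
[[259.61401089 292.07913108]
 [259.66493305 160.86561703]
 [259.7306291   -8.41644276]
 [259.76402185 -16.96006161]]
go [-0.3104  0.2254  0.0007] [ 0.16 -0.16 -5.6 ] rows>=9.2
```

Request:
step_arm:
  deltas:
    - [[-0.31, 0.225, 0], [0, 0, -5.6]]
    - [[-0.31, 0.225, 0], [0, 0, -5.6]]
    - [[-0.31, 0.225, 0], [0, 0, -5.6]]
    - [[-0.31, 0.225, 0], [0, 0, -5.6]]
    - [[-0.31, 0.225, 0], [0, 0, -5.6]]
    - [[-0.31, 0.225, 0], [0, 0, -5.6]]
    - [[-0.31, 0.225, 0], [0, 0, -5.6]]
    - [[-0.31, 0.225, 0], [0, 0, -5.6]]
    - [[-0.31, 0.225, 0], [0, 0, -5.6]]
    - [[-0.31, 0.225, 0], [0, 0, -5.6]]

```text
time: 8.62
eef_pos: [519.1, -115.2, 227.0]
eef_rot: [0.773, 0.634, -0.001, -0.0]
wrist_force: [0.5, 0.3, 0.4]
gripper_width: 0.138
```

Request:
step_arm:
  deltas:
    - [[-0.04, 0.03, 0], [0, 0, 0]]
    - [[-0.04, 0.03, 0], [0, 0, 0]]
    - [[-0.04, 0.03, 0], [0, 0, 0]]

```text
time: 8.87
eef_pos: [540.3, -156.9, 227.0]
eef_rot: [0.773, 0.635, -0.001, -0.001]
wrist_force: [-0.1, -0.0, -0.0]
gripper_width: 0.137
```

```bash
python3 - <<'E'
from h import *
im,T=shot("wrist","w4",1.5);print(T.round(3),env.observe()["time"],env.observe()["gripper_width"])
for n in("applicator","plate","key_grip","pen"):
  for d in env.cut_out("wrist",n)[:2]: print(n,d["conf"],d["extent"],cv2.boxPoints(cv2.minAreaRect(np.argwhere(d["pixels"])[:,::-1].astype(np.float32))).round().tolist())
E
```

```text
[[ 1.94000e-01  9.81000e-01 -3.00000e-03  5.40315e+02]
 [ 9.81000e-01 -1.94000e-01  0.00000e+00 -1.56876e+02]
 [-0.00000e+00 -3.00000e-03 -1.00000e+00  2.26985e+02]
 [ 0.00000e+00  0.00000e+00  0.00000e+00  1.00000e+00]] 8.9167 0.13756820343549217
applicator 0.9 [166.6, 3.3, 427.4, 281.9] [[164.0, 0.0], [427.0, 0.0], [427.0, 284.0], [164.0, 284.0]]
plate 0.9 [213.2, 53.3, 308.4, 185.1] [[208.0, 172.0], [228.0, 52.0], [308.0, 65.0], [288.0, 185.0]]
key_grip 0.82 [352.6, 131.4, 427.4, 195.1] [[350.0, 179.0], [360.0, 126.0], [435.0, 141.0], [425.0, 193.0]]
key_grip 0.5 [212.7, 53.9, 307.1, 184.7] [[205.0, 170.0], [228.0, 51.0], [309.0, 67.0], [286.0, 186.0]]
pen 0.73 [245.0, 0.7, 279.6, 303.2] [[242.0, 0.0], [279.0, 0.0], [279.0, 301.0], [242.0, 301.0]]
```

View pics/w4.png

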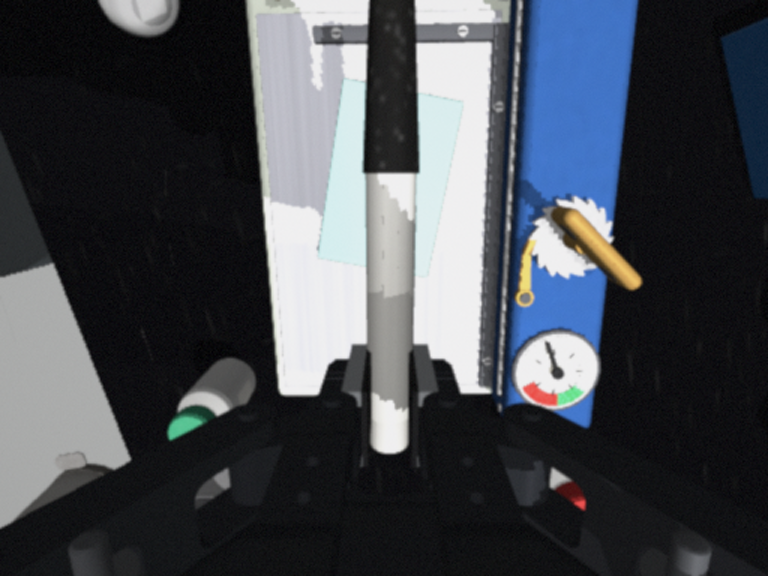

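```bash
cat >> h.py <<'E'
def line(p): vx,vy,x,y=cv2.fitLine(np.float32(p)[:,:2],cv2.DIST_HUBER,0,.01,.01).ravel();return np.array([x,y]),np.array([vx,vy])
def stops(im,T):
    g=cv2.cvtColor(im,cv2.COLOR_RGB2GRAY).astype(float);c=cam("wrist",T)
    return g,c
def app(A): # A=(x,y,yaw) -> 4x4
    M=np.eye(4);s,k=np.sin(A[2]),np.cos(A[2]);M[:2,:2]=[[k,-s],[s,k]];M[:2,3]=A[:2];return M
E
python3 - <<'E'
from h import *
from scipy.optimize import least_squares
im=np.load("pics/w4.npy");T=np.load("pics/w4_T.npy");g,c=stops(im,T)
rear=[]
for r in range(40,230,4):
    k=np.argmin(np.diff(g[r,300:345]));rear.append((300+k+.5,r))
left=[]
for u in list(range(216,238,2))+list(range(286,318,3)):
    k=np.argmax(np.diff(g[18:45,u]));left.append((u,18+k+.5))
R=ray(c,rear,26);L=ray(c,left,26)
pr,dr=line(R);dr*=np.sign(dr[1]);pl,dl=line(L);dl*=np.sign(dl[0])
print("rear dir deg",np.degrees(np.arctan2(dr[1],dr[0])),"left dir",np.degrees(np.arctan2(dl[1],dl[0])), np.abs((R[:,:2]-pr)@[-dr[1],dr[0]]).mean(),np.abs((L[:,:2]-pl)@[-dl[1],dl[0]]).mean())
yaw=np.mean([np.arctan2(dr[1],dr[0])-np.pi/2,np.arctan2(dl[1],dl[0])])
# corner at (40,100)
t=np.linalg.solve(np.c_[dr,-dl],pl-pr);co=pr+t[0]*dr
A=np.r_[co-app([0,0,yaw])[:2,:2]@[40,100],yaw];print("app",A,np.degrees(yaw));np.save("A.npy",A)
M=np.linalg.inv(app(A))
P=ray(c,np.array([[345,79],[463,101],[428,276],[318,258]])/1.5,34)
print("plate in app",(np.c_[P,np.ones(4)]@M.T).round(1)[:,:2].tolist())
for nm,p in(("key",[80,-20,116]),("gauge",[80,-90,80])):print(nm,proj(c,(app(A)@np.r_[p,1])[:3])*1.5)
ct=cam("top");print("key top px",proj(ct,(app(A)@np.r_[80,-20,116,1])[:3]))
print("housing-left-rear etc top px",proj(ct,[(app(A)@np.r_[p,1])[:3] for p in([110,155,76],[110,-155,76],[-120,155,26],[-120,-155,26])]))
B=[(350,200),(432,177),(400,220)]
W=ray(c,np.array([[570,215],[630,283]])/1.5,125);print("wing dir",np.degrees(np.arctan2(*(W[1]-W[0])[1::-1])),W, "app key",(app(A)@[80,-20,0,1])[:2])
E
```

```text
rear dir deg 79.6036 left dir -10.1173935 1.4102290250326588 0.25152635241871857
app [ 5.75993982e+02 -1.16338379e+02 -1.79016590e-01] -10.256894
plate in app [[-55.0, 77.3], [21.5, 62.9], [-0.6, -53.8], [-79.0, -39.5]]
key [[594.85579678 245.45026595]]
gauge [[559.30409463 345.16799462]]
key top px [[319.99555924 164.33741175]]
housing-left-rear etc top px [[278.40434793 151.12627921]
 [351.38679162 165.1146281 ]
 [267.66689082 205.6851835 ]
 [339.3800085  219.62718984]]
wing dir -56.34119059607614 [[ 636.54623935 -130.45475046  125.        ]
 [ 663.62750666 -171.12470748  125.        ]] app key [ 651.15428513 -150.26372167]
```

```bash
cat >> h.py <<'E'
A=np.load("A.npy");RA=down(A[2]+np.pi/2)
def ga(x,y,z,T=None): p=(app(A)@[x,y,0,1])[:2];go([p[0],p[1],z],RA,T)
def where(): T=pose();o=env.observe();print("app",(np.linalg.inv(app(A))@T[:,3]).round(1)[:3],"F app",(app(A)[:3,:3].T@o["wrist_force"]).round(2),"t",o["time"].__round__(2),"q",o["qpos"].round(2),"w",round(o["gripper_width"],3))
E
python3 - <<'E'
from h import *
where();ga(-96,-76,90);ga(-96,-76,47.5)
E
```

```text
app [-29.  -43.3 228.8] F app [-0.54 -0.47 -0.38] t 9.12 q [-0.28  0.25 -0.18  1.15  0.    1.48] w 0.136
go [-0.0335 -0.0664  0.1389] [-0.08 -0.02 -0.67] rows>=3.8
go [-0.0335 -0.0664  0.1814] [-0.08 -0.02 -0.67] rows>=4.7
```

Request:
step_arm:
  deltas:
    - [[-0.03, -0.04, 0.03], [0, 0, -0.7]]
    - [[-0.033, -0.066, 0.07], [0, 0, -0.7]]
    - [[-0.033, -0.066, 0.11], [0, 0, -0.7]]
    - [[-0.033, -0.066, 0.139], [0, 0, -0.7]]
    - [[-0.033, -0.066, 0.139], [0, 0, -0.7]]
    - [[-0.033, -0.066, 0.139], [0, 0, -0.7]]
    - [[-0.033, -0.066, 0.139], [0, 0, -0.7]]

```text
time: 9.7
eef_pos: [470.8, -174.7, 92.0]
eef_rot: [0.767, 0.641, 0.0, 0.001]
wrist_force: [1.2, 1.1, 0.7]
gripper_width: 0.14
```

```bash
python3 - <<'E'
from h import *
where();ga(-96,-76,47.5)
E
```

```text
app [-93.1 -76.1  92. ] F app [0.99 1.34 0.68] t 9.7 q [-0.36  0.25 -0.51  0.81  0.    1.39] w 0.14
go [ 0.0001 -0.0029  0.0445] [0.1  0.01 0.01] rows>=1.1
```

Request:
step_arm:
  deltas:
    - [[0, -0.001, 0.02], [0, 0, 0]]
    - [[0, -0.001, 0.036], [0, 0, 0]]
    - [[0, -0.001, 0.042], [0, 0, 0]]
    - [[0, -0.001, 0.042], [0, 0, 0]]
    - [[0, -0.001, 0.042], [0, 0, 0]]

```text
time: 10.12
eef_pos: [470.0, -175.0, 49.9]
eef_rot: [0.768, 0.641, 0.001, 0.001]
wrist_force: [0.4, 0.6, -1.2]
gripper_width: 0.137
```

```bash
python3 - <<'E'
from h import *
where();im,T=shot("wrist","w5",1.5)
E
```

```text
app [-93.9 -76.6  49.9] F app [ 0.29  0.68 -1.22] t 10.12 q [-0.36  0.3  -0.56  0.71  0.    1.39] w 0.137
```

View pics/w5.png

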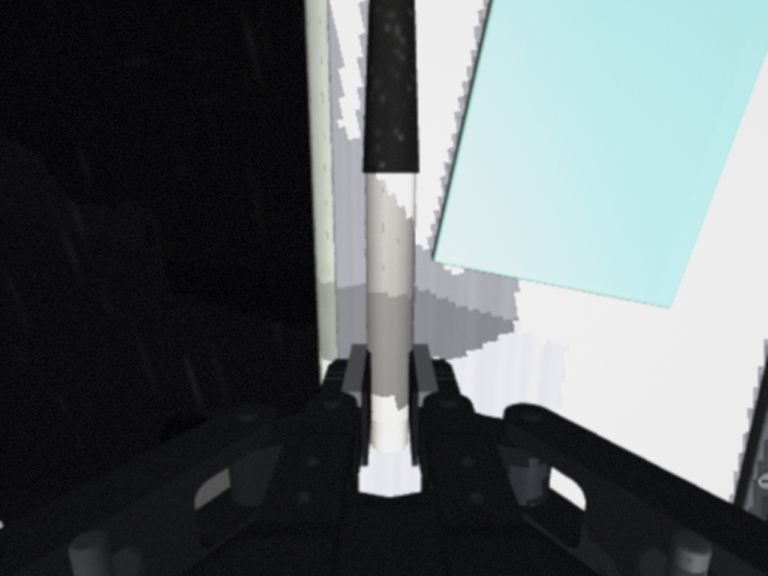

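Request:
step_arm:
  deltas:
    - [[0, 0, 0.003], [0, 0, 0]]
    - [[0, 0.005, 0.003], [0, 0, 0]]
    - [[0, 0.01, 0.003], [0, 0, 0]]
    - [[0, 0.015, 0.003], [0, 0, 0]]
    - [[0, 0.02, 0.003], [0, 0, 0]]
    - [[0, 0.025, 0.003], [0, 0, 0]]
    - [[0, 0.03, 0.003], [0, 0, 0]]
    - [[0, 0.034, 0.003], [0, 0, 0]]
    - [[0, 0.037, 0.003], [0, 0, 0]]
    - [[0, 0.039, 0.003], [0, 0, 0]]

```text
time: 11.0
eef_pos: [507.2, -181.7, 45.2]
eef_rot: [0.768, 0.641, -0.0, -0.0]
wrist_force: [-0.4, 0.0, 0.2]
gripper_width: 0.138
```

```bash
python3 - <<'E'
from h import *
where();im,T=shot("wrist","w6",1.5)
E
```

```text
app [-56.  -76.6  45.2] F app [-0.39 -0.02  0.16] t 11.0 q [-0.34  0.37 -0.47  0.73  0.    1.41] w 0.138
```

View pics/w6.png

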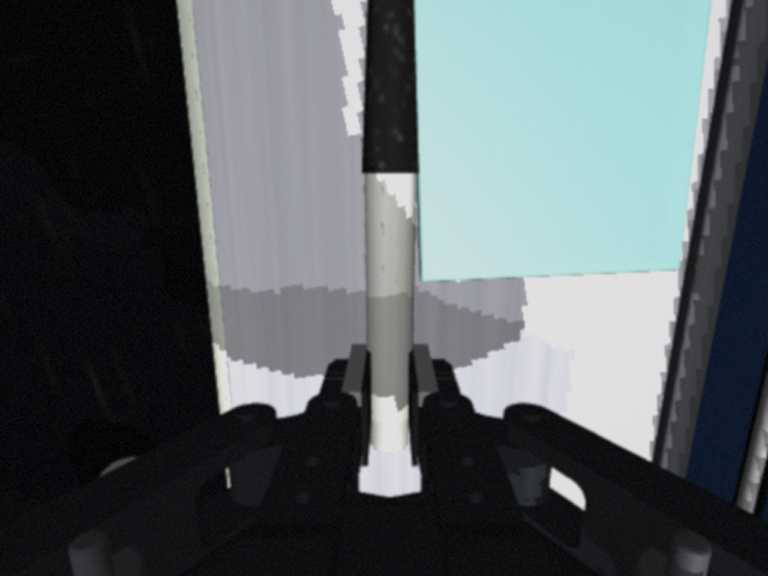

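Request:
step_arm:
  deltas:
    - [[0, 0.002, -0.001], [0, 0, 0]]
    - [[0, 0.004, -0.001], [0, 0, 0]]
    - [[0, 0.006, -0.001], [0, 0, 0]]
    - [[0, 0.008, -0.001], [0, 0, 0]]
    - [[0, 0.01, -0.001], [0, 0, 0]]
    - [[0, 0.011, -0.001], [0, 0, 0]]

```text
time: 11.55
eef_pos: [516.3, -183.0, 45.8]
eef_rot: [0.768, 0.641, -0.001, -0.001]
wrist_force: [-5.6, 1.9, 0.7]
gripper_width: 0.131
```

```bash
python3 - <<'E'
from h import *
where()
E
```

```text
app [-46.9 -76.2  45.8] F app [-5.8   0.84  0.7 ] t 11.55 q [-0.34  0.38 -0.45  0.74  0.    1.41] w 0.131
```

Request:
step_arm:
  deltas:
    - [[0, -0.015, 0], [0, 0, 0]]
    - [[0, -0.025, -0.01], [0, 0, 0]]
    - [[-0.03, -0.025, -0.015], [0, 0, 0]]
    - [[-0.065, -0.025, -0.015], [0, 0, 0]]
    - [[-0.096, -0.02, -0.015], [0, 0, 0]]
    - [[-0.096, 0.015, -0.015], [0, 0, 0]]
    - [[-0.096, 0.046, -0.015], [0, 0, 0]]
    - [[-0.096, 0.046, -0.015], [0, 0, 0]]
    - [[-0.096, 0.046, -0.015], [0, 0, 0]]

```text
time: 12.3
eef_pos: [547.7, -287.3, 61.3]
eef_rot: [0.768, 0.641, 0.0, 0.001]
wrist_force: [-0.1, 1.1, 0.3]
gripper_width: 0.139
```

```bash
python3 - <<'E'
from h import *
where();im,T=shot("wrist","w7",1.5)
E
```

```text
app [   2.6 -173.3   61.3] F app [-0.27  1.11  0.32] t 12.3 q [-0.48  0.48 -0.26  0.84 -0.    1.27] w 0.139
```

View pics/w7.png

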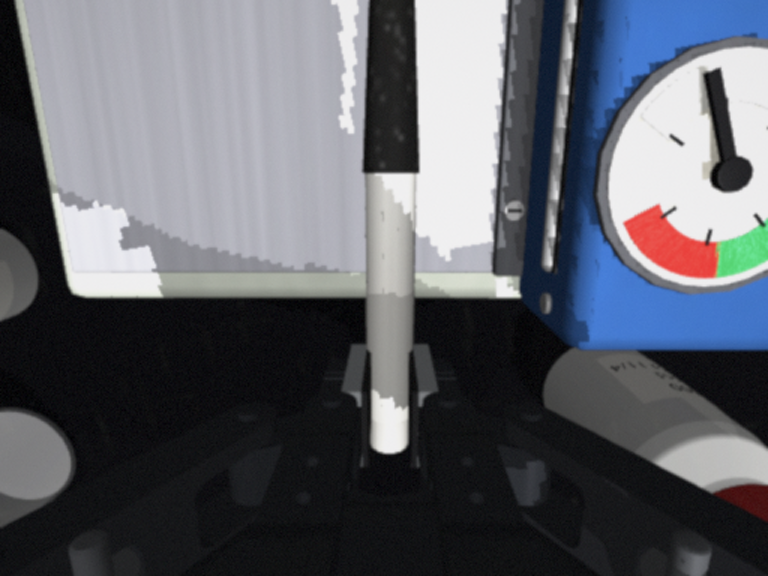

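Request:
step_arm:
  deltas:
    - [[0, -0.002, 0.012], [0, 0, 0]]
    - [[0, -0.002, 0.015], [0, 0, 0]]
    - [[0.005, -0.002, 0.015], [0, 0, 0]]
    - [[0.01, -0.002, 0.015], [0, 0, 0]]
    - [[0.015, -0.002, 0.015], [0, 0, 0]]
    - [[0.02, -0.002, 0.015], [0, 0, 0]]
    - [[0.024, -0.002, 0.015], [0, 0, 0]]
    - [[0.028, -0.002, 0.015], [0, 0, 0]]
    - [[0.032, -0.002, 0.015], [0, 0, 0]]
    - [[0.035, -0.002, 0.015], [0, 0, 0]]

```text
time: 13.18
eef_pos: [550.2, -251.1, 46.5]
eef_rot: [0.768, 0.641, 0.0, 0.0]
wrist_force: [0.8, -1.2, 0.3]
gripper_width: 0.137
```

```bash
python3 - <<'E'
from h import *
where()
E
```

```text
app [  -1.3 -137.2   46.5] F app [ 1.02 -1.03  0.3 ] t 13.18 q [-0.43  0.47 -0.3   0.79 -0.    1.32] w 0.137
```

Request:
step_arm:
  deltas:
    - [[0.002, 0, 0], [0, 0, 0]]
    - [[0.004, 0, 0], [0, 0, 0]]
    - [[0.005, 0, 0], [0, 0, 0]]
    - [[0.006, 0, 0], [0, 0, 0]]

```text
time: 13.52
eef_pos: [551.1, -245.7, 46.3]
eef_rot: [0.768, 0.641, -0.0, 0.0]
wrist_force: [0.2, -0.7, 1.0]
gripper_width: 0.14
```

```bash
python3 - <<'E'
from h import *
where();im,T=shot("top","t8",1)
E
```

```text
app [  -1.4 -131.7   46.3] F app [ 0.29 -0.68  0.98] t 13.52 q [-0.42  0.47 -0.31  0.79 -0.    1.33] w 0.14
```

Request:
step_arm:
  deltas:
    - [[0.002, 0, 0], [0, 0, 0]]
    - [[0.003, 0, 0], [0, 0, 0]]
    - [[0.004, 0, 0], [0, 0, 0]]
    - [[0.005, 0, 0], [0, 0, 0]]

```text
time: 13.9
eef_pos: [551.1, -244.6, 46.7]
eef_rot: [0.768, 0.64, -0.004, 0.003]
wrist_force: [-5.4, -15.0, 0.5]
gripper_width: 0.135
```

```bash
python3 - <<'E'
from h import *
where()
E
```

```text
app [  -1.7 -130.7   46.7] F app [ -2.6  -15.7    0.49] t 13.9 q [-0.41  0.47 -0.31  0.79 -0.01  1.34] w 0.135
```

Request:
step_arm:
  deltas:
    - [[-0.02, 0, 0], [0, 0, 0]]
    - [[-0.025, 0, -0.03], [0, 0, 0]]
    - [[-0.025, 0, -0.07], [0, 0, 0]]
    - [[0.01, -0.03, -0.11], [0, 0, 0]]
    - [[0.04, -0.06, -0.15], [0, 0, 0]]
    - [[0.055, -0.09, -0.15], [0, 0, 0]]
    - [[0.055, -0.09, -0.15], [0, 0, 0]]
    - [[0.055, -0.09, -0.15], [0, 0, 0]]

```text
time: 14.57
eef_pos: [471.4, -168.0, 198.6]
eef_rot: [0.767, 0.641, 0.001, 0.0]
wrist_force: [0.1, -0.2, -0.1]
gripper_width: 0.137
```

```bash
python3 - <<'E'
from h import *
where();im,T=shot("wrist","w8",1.5)
c=cam("wrist",T);M=app(A)
print("expected plate corners 1.5x",(proj(c,[(M@[*p,34,1])[:3] for p in([40,100],[40,-20],[-40,-20],[-40,100])])*1.5).round().tolist())
E
```

```text
app [-93.7 -69.5 198.6] F app [ 0.11 -0.19 -0.14] t 14.57 q [-0.34  0.15 -0.37  1.05  0.    1.41] w 0.137
expected plate corners 1.5x [[628.0, -20.0], [602.0, 198.0], [475.0, 198.0], [485.0, -21.0]]
```

View pics/w8.png

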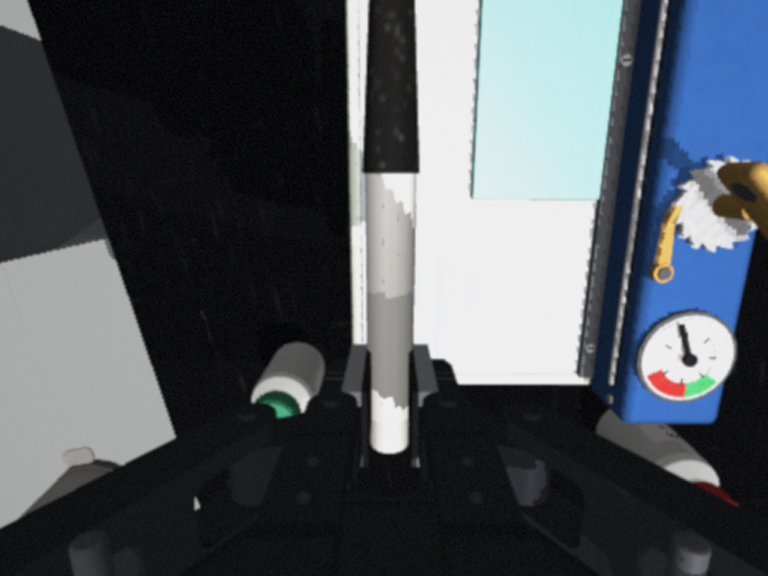

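Request:
step_arm:
  deltas:
    - [[0.02, 0.015, 0.04], [0, 0, 0]]
    - [[0.02, 0.015, 0.08], [0, 0, 0]]
    - [[0.02, 0.015, 0.12], [0, 0, 0]]
    - [[0.02, 0.015, 0.145], [0, 0, 0]]
    - [[0.02, 0.02, 0.152], [0, 0, 0]]
    - [[0.02, 0.028, 0.152], [0, 0, 0]]
    - [[0.02, 0.036, 0.152], [0, 0, 0]]
    - [[0.02, 0.04, 0.152], [0, 0, 0]]
    - [[0.02, 0.043, 0.152], [0, 0, 0]]

```text
time: 15.37
eef_pos: [520.0, -159.1, 43.9]
eef_rot: [0.768, 0.641, -0.0, 0.0]
wrist_force: [-1.3, -1.1, 0.4]
gripper_width: 0.137
```

```bash
python3 - <<'E'
from h import *
where()
E
```

```text
app [-47.5 -52.   43.9] F app [-1.05 -1.27  0.43] t 15.37 q [-0.3   0.38 -0.46  0.73 -0.    1.45] w 0.137
```

Request:
step_arm:
  deltas:
    - [[0, 0.001, -0.002], [0, 0, 0]]
    - [[0, 0.002, -0.002], [0, 0, 0]]
    - [[0, 0.003, -0.002], [0, 0, 0]]
    - [[0, 0.003, -0.002], [0, 0, 0]]

```text
time: 15.7
eef_pos: [521.1, -158.9, 46.0]
eef_rot: [0.768, 0.641, -0.001, -0.001]
wrist_force: [-2.8, -0.3, 0.6]
gripper_width: 0.135
```

```bash
python3 - <<'E'
from h import *
where()
E
```

```text
app [-46.4 -51.7  46. ] F app [-2.72 -0.77  0.59] t 15.7 q [-0.3   0.38 -0.45  0.74 -0.    1.45] w 0.135
```

Request:
step_arm:
  deltas:
    - [[0, 0.001, 0], [0, 0, 0]]
    - [[0, 0.002, 0], [0, 0, 0]]
    - [[0, 0.002, 0], [0, 0, 0]]

```text
time: 15.95
eef_pos: [521.6, -159.0, 45.6]
eef_rot: [0.768, 0.641, -0.001, -0.002]
wrist_force: [-6.8, -0.2, 2.6]
gripper_width: 0.136
```

```bash
python3 - <<'E'
from h import *
where()
E
```

```text
app [-45.9 -51.6  45.6] F app [-6.63 -1.45  2.62] t 15.95 q [-0.3   0.38 -0.45  0.74 -0.    1.45] w 0.136
```

Request:
step_arm:
  deltas:
    - [[0, -0.015, 0], [0, 0, 0]]
    - [[0, -0.03, -0.02], [0, 0, 0]]
    - [[0, -0.04, -0.06], [0, 0, 0]]
    - [[0.03, -0.04, -0.1], [0, 0, 0]]
    - [[0.06, -0.04, -0.14], [0, 0, 0]]
    - [[0.08, -0.04, -0.18], [0, 0, 0]]
    - [[0.08, -0.04, -0.18], [0, 0, 0]]
    - [[0.08, -0.04, -0.18], [0, 0, 0]]

```text
time: 16.62
eef_pos: [502.9, -72.1, 231.6]
eef_rot: [0.767, 0.642, 0.004, 0.003]
wrist_force: [1.4, -0.2, -0.3]
gripper_width: 0.14
```

```bash
python3 - <<'E'
from h import *
where();im,T=shot("wrist","w9",1)
c=cam("wrist",T);M=app(A)
P=proj(c,[(M@[*p,34,1])[:3] for p in([40,100],[40,-20],[-40,-20],[-40,100])]);print(P.round(1).tolist())
u0,u1=max(0,int(P[:,0].min()-25)),int(P[:,0].max()+40);v0,v1=max(0,int(P[:,1].min()-25)),int(P[:,1].max()+15)
b=np.ascontiguousarray(im[v0:v1,u0:u1,::-1]);print(u0,v0);cv2.imwrite("pics/w9c.png",cv2.resize(b,None,fx=3,fy=3,interpolation=cv2.INTER_CUBIC));print(b.shape)
E
```

```text
app [-79.8  30.5 231.6] F app [ 1.42  0.06 -0.3 ] t 16.62 q [-0.14  0.14 -0.3   1.12  0.    1.61] w 0.14
[[373.6, 110.8], [363.2, 220.6], [292.8, 220.7], [296.3, 110.7]]
267 85
(150, 146, 3)
```

View pics/w9c.png

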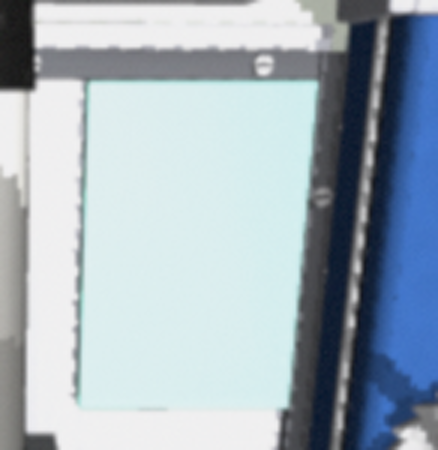

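```bash
python3 - <<'E'
from h import *
where();go([392,251.5,150],down(np.radians(73.3)))
E
```

```text
app [-81.1  29.5 229. ] F app [-0.04 -0.3  -0.42] t 16.67 q [-0.14  0.14 -0.31  1.11  0.    1.6 ] w 0.14
go [ 0.2998 -0.1657  0.0781] [ 0.37 -0.05  6.5 ] rows>=8.4
```

Request:
step_arm:
  deltas:
    - [[0.3, -0.166, 0.01], [0, 0, 6.5]]
    - [[0.3, -0.166, 0.01], [0, 0, 6.5]]
    - [[0.3, -0.166, 0.01], [0, 0, 6.5]]
    - [[0.3, -0.166, 0.01], [0, 0, 6.5]]
    - [[0.3, -0.166, 0.01], [0, 0, 6.5]]
    - [[0.3, -0.166, 0.01], [0, 0, 6.5]]
    - [[0.3, -0.166, 0.01], [0, 0, 6.5]]
    - [[0.3, -0.166, 0.03], [0, 0, 6.5]]
    - [[0.3, -0.166, 0.07], [0, 0, 6.5]]
    - [[0.3, -0.166, 0.075], [0, 0, 6.5]]

```text
time: 17.5
eef_pos: [386.3, 252.2, 146.4]
eef_rot: [0.802, 0.598, -0.002, -0.001]
wrist_force: [-0.8, -1.2, -1.0]
gripper_width: 0.137
```

Request:
step_arm:
  deltas:
    - [[0, 0, 0], [0, 0, 0]]
    - [[0, 0, 0], [0, 0, 0]]

```text
time: 17.67
eef_pos: [388.5, 250.4, 149.9]
eef_rot: [0.803, 0.596, -0.002, -0.0]
wrist_force: [0.8, -0.0, -0.9]
gripper_width: 0.137
```

```bash
python3 - <<'E'
from h import *
where();go([392,251.5,31],down(np.radians(73.3)));print(pose()[:3,3])
E
```

```text
app [-249.8  327.5  149.9] F app [ 0.79  0.12 -0.92] t 17.67 q [ 0.57  0.13 -0.52  0.93 -0.    2.44] w 0.137
go [0.0024 0.0033 0.1189] [-0.11  0.14 -0.11] rows>=2.9
[388.47093255 250.39539668 149.9312801 ]
```

Request:
step_arm:
  deltas:
    - [[0, 0.002, 0.04], [0, 0, 0]]
    - [[0, 0.003, 0.08], [0, 0, 0]]
    - [[0, 0.003, 0.105], [0, 0, 0]]
    - [[0, 0.003, 0.115], [0, 0, 0]]
    - [[0, 0.003, 0.118], [0, 0, 0]]
    - [[0, 0.003, 0.119], [0, 0, 0]]

```text
time: 18.17
eef_pos: [393.3, 250.3, 33.1]
eef_rot: [0.803, 0.596, 0.0, 0.0]
wrist_force: [0.7, -0.0, -0.5]
gripper_width: 0.137
```

```bash
python3 - <<'E'
from h import *
where()
E
```

```text
app [-245.1  328.2   33.1] F app [ 0.72  0.09 -0.53] t 18.17 q [ 0.57  0.27 -0.65  0.65 -0.    2.43] w 0.137
```

Request:
step_arm:
  deltas:
    - [[0, 0, 0.0015], [0, 0, 0]]
    - [[0, 0, 0.003], [0, 0, 0]]
    - [[0, 0, 0.003], [0, 0, 0]]

```text
time: 18.42
eef_pos: [393.3, 251.0, 30.5]
eef_rot: [0.803, 0.596, 0.001, 0.0]
wrist_force: [-0.1, -1.0, -0.6]
gripper_width: 0.136
```

Request:
step_arm:
  deltas:
    - [[0, 0, 0], [0, 0, 0]]
    - [[0, 0, 0], [0, 0, 0]]
    - [[0, 0, 0], [0, 0, 0]]
    - [[0, 0, 0], [0, 0, 0]]
  gripper: 0.55

```text
time: 18.75
eef_pos: [392.4, 250.5, 29.5]
eef_rot: [0.803, 0.596, 0.0, 0.0]
wrist_force: [-1.1, -0.1, -0.6]
gripper_width: 0.448
```

Request:
step_arm:
  deltas:
    - [[0, 0, -0.02], [0, 0, 0]]
    - [[0, 0, -0.05], [0, 0, 0]]
    - [[0, 0, -0.09], [0, 0, 0]]
    - [[0, 0, -0.13], [0, 0, 0]]
    - [[0, 0, -0.17], [0, 0, 0]]
    - [[0, 0, -0.2], [0, 0, 0]]
    - [[0, 0, -0.2], [0, 0, 0]]
    - [[0, 0, -0.2], [0, 0, 0]]

```text
time: 19.42
eef_pos: [393.5, 251.3, 231.4]
eef_rot: [0.803, 0.596, 0.002, 0.0]
wrist_force: [-1.0, 0.4, -0.1]
gripper_width: 0.445
```

```bash
python3 - <<'E'
from h import *
where();im,T=shot("wrist","w10",1.2);c=cam("wrist",T)
for n in ("pen","log_book"):
  for d in env.cut_out("wrist",n)[:2]:
    r=cv2.minAreaRect(np.argwhere(d["pixels"])[:,::-1].astype(np.float32));print(n,d["conf"],r,ray(c,cv2.boxPoints(r),19 if n=="pen" else 11).round()[:,:2].tolist())
# key: wing dir -56.3 deg -> candidates a=-56.3(303.7),123.7
go([651,-150.5,228],down(np.radians(123.7)));go([651,-150.5,228],down(np.radians(303.7)))
E
```

```text
app [-245.1  329.2  231.4] F app [-1.09  0.18 -0.09] t 19.42 q [ 0.57  0.07 -0.39  1.11  0.    2.43] w 0.445
pen 0.87 ((259.0, 132.5), (127.0, 14.0), 90.0) [[419.0, 360.0], [433.0, 356.0], [394.0, 225.0], [379.0, 230.0]]
pen 0.65 ((466.6076965332031, 100.4384765625), (15.504340171813965, 109.27458953857422), 60.2551155090332) [[574.0, 259.0], [677.0, 285.0], [684.0, 269.0], [579.0, 242.0]]
log_book 0.65 ((271.78961181640625, 95.99410247802734), (144.81629943847656, 203.56454467773438), 56.18879699707031) [[303.0, 372.0], [505.0, 423.0], [561.0, 286.0], [344.0, 216.0]]
go [-0.3083  0.3642 -0.    ] [ -0.13   0.06 -50.5 ] rows>=11.4
go [-0.3083  0.3642 -0.    ] [7.000e-02 1.500e-01 1.295e+02] rows>=18.1
```

Request:
step_arm:
  deltas:
    - [[-0.308, 0.364, 0], [0, 0, -71]]
    - [[-0.308, 0.364, 0], [0, 0, -71]]
    - [[-0.308, 0.364, 0], [0, 0, -71]]
    - [[-0.308, 0.364, 0], [0, 0, -71]]
    - [[-0.308, 0.364, 0], [0, 0, -71]]
    - [[-0.308, 0.364, 0], [0, 0, -71]]
    - [[-0.308, 0.364, 0], [0, 0, -71]]
    - [[-0.308, 0.364, 0], [0, 0, -71]]
    - [[-0.308, 0.364, 0], [0, 0, -71]]
    - [[-0.308, 0.364, 0], [0, 0, -71]]

```text
time: 20.4
eef_pos: [600.0, -71.4, 227.2]
eef_rot: [0.348, 0.937, -0.0, -0.002]
wrist_force: [1.0, 1.0, 0.3]
gripper_width: 0.45
```

Request:
step_arm:
  deltas:
    - [[0, 0, 0], [0, 0, -71]]
    - [[0, 0, 0], [0, 0, -71]]
    - [[0, 0, 0], [0, 0, -71]]
    - [[0, 0, 0], [0, 0, -71]]
    - [[0, 0, 0], [0, 0, -71]]
    - [[0, 0, 0], [0, 0, -71]]
    - [[0, 0, 0], [0, 0, -71]]
    - [[0, 0, 0], [0, 0, -71]]
    - [[0, 0, 0], [0, 0, -71]]
    - [[0, 0, 0], [0, 0, -71]]

```text
time: 21.23
eef_pos: [599.2, -69.6, 227.0]
eef_rot: [-0.261, 0.965, 0.001, -0.002]
wrist_force: [-0.2, 0.1, 0.8]
gripper_width: 0.452
```

Request:
step_arm:
  deltas:
    - [[0, 0, 0], [0, 0, -71]]
    - [[0, 0, 0], [0, 0, -71]]
    - [[0, 0, 0], [0, 0, -71]]
    - [[0, 0, 0], [0, 0, -71]]
    - [[0, 0, 0], [0, 0, -71]]
    - [[0, 0, 0], [0, 0, -71]]
    - [[0, 0, 0], [0, 0, -71]]
    - [[0, 0, 0], [0, 0, -71]]
    - [[0, 0, 0], [0, 0, -71]]
    - [[0, 0, 0], [0, 0, -71]]

```text
time: 22.07
eef_pos: [599.2, -69.6, 227.0]
eef_rot: [0.773, -0.635, -0.002, 0.001]
wrist_force: [0.1, 1.1, -0.7]
gripper_width: 0.451
```

```bash
python3 - <<'E'
from h import *
where();print(pose()[:3,3]);go([651,-150.5,215],down(np.radians(303.7)))
E
```

```text
app [ 14.5  50.2 227. ] F app [-0.06  1.15 -0.69] t 22.07 q [-0.12  0.33 -0.07  1.17  0.   -1.88] w 0.451
[599.15804436 -69.5567852  227.01890911]
go [ 0.0895 -0.0351  0.0118] [  0.2    0.11 -22.48] rows>=3.1
```

Request:
step_arm:
  deltas:
    - [[0.03, -0.012, 0], [0, 0, -7.1]]
    - [[0.06, -0.024, 0], [0, 0, -14.2]]
    - [[0.09, -0.035, 0], [0, 0, -21]]
    - [[0.09, -0.035, 0], [0, 0, -22.5]]
    - [[0.09, -0.035, 0], [0, 0, -22.5]]
    - [[0.09, -0.035, 0], [0, 0, -22.5]]

```text
time: 22.57
eef_pos: [650.6, -151.3, 227.1]
eef_rot: [0.88, -0.475, -0.002, 0.0]
wrist_force: [0.1, 0.3, 0.2]
gripper_width: 0.451
```

```bash
python3 - <<'E'
from h import *
where();im,T=shot("wrist","w11",1.3);c=cam("wrist",T)
print(proj(c,(app(A)@[80,-20,116,1])[:3])*1.3)
for d in env.cut_out("wrist","key_grip")[:2]:
    print(d["conf"],d["extent"])
h=cv2.cvtColor(im,cv2.COLOR_RGB2HSV);m=(h[...,0]>10)&(h[...,0]<28)&(h[...,1]>110)&(h[...,2]>60)
m=m.astype(np.uint8);n,l,s,ce=cv2.connectedComponentsWithStats(m)
for i in 1+np.argsort(-s[1:,4])[:3]:
    r=cv2.minAreaRect(np.argwhere(l==i)[:,::-1].astype(np.float32));B=cv2.boxPoints(r);print(s[i],r);print(ray(c,B,125).round(1).tolist(),ray(c,r[0],122))
go([651,-150.5,114],down(np.radians(303.7)))
E
```

```text
app [ 79.7 -21.1 227.1] F app [0.08 0.27 0.22] t 22.57 q [-0.23  0.46  0.11  1.23  0.   -2.38] w 0.451
[[335.19520591 257.47084488]]
0.59 [232.2, 163.9, 284.5, 235.4]
0.32 [220.8, 206.8, 322.6, 310.4]
[253 164  12  69 673] ((258.5, 198.0), (68.0, 11.0), 90.0)
[[670.2, -172.8, 125.0], [663.3, -177.3, 125.0], [632.8, -131.4, 125.0], [640.2, -126.5, 125.0]] [[ 651.64475008 -151.99667709  122.        ]]
[277 174  35  32 194] ((294.9308166503906, 191.2775115966797), (9.803752899169922, 43.024620056152344), 41.76029968261719)
[[637.3, -156.5, 125.0], [633.4, -189.6, 125.0], [625.7, -188.6, 125.0], [629.4, -155.2, 125.0]] [[ 630.7040822  -172.29143289  122.        ]]
[343  98   2   2   2] ((343.5, 98.5), (1.4142135381698608, 0.0), 135.0)
[[641.6, -248.5, 125.0], [641.6, -248.5, 125.0], [641.8, -247.6, 125.0], [641.8, -247.6, 125.0]] [[ 641.14444786 -248.62085487  122.        ]]
go [ 1.000e-04 -4.000e-04  1.143e-01] [ 0.08  0.1  -0.34] rows>=2.7
```

View pics/w11.png

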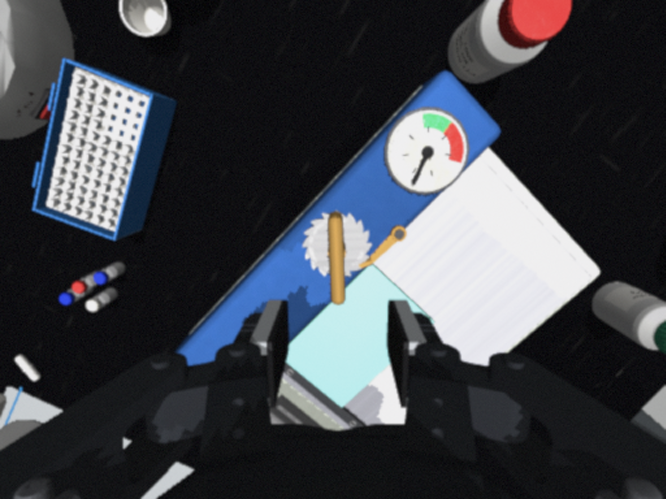

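Request:
step_arm:
  deltas:
    - [[0, 0, 0.03], [0, 0, 0]]
    - [[0, 0, 0.06], [0, 0, 0]]
    - [[0, 0, 0.09], [0, 0, 0]]
    - [[0, 0, 0.108], [0, 0, 0]]
    - [[0, 0, 0.113], [0, 0, 0]]
    - [[0, 0, 0.113], [0, 0, 0]]

```text
time: 23.17
eef_pos: [650.0, -150.4, 114.7]
eef_rot: [0.88, -0.474, -0.002, 0.0]
wrist_force: [0.1, -1.0, 0.1]
gripper_width: 0.448
```

Request:
step_arm:
  deltas:
    - [[0, 0, 0], [0, 0, 0]]
    - [[0, 0, 0], [0, 0, 0]]
    - [[0, 0, 0], [0, 0, 0]]
    - [[0, 0, 0], [0, 0, 0]]
    - [[0, 0, 0], [0, 0, 0]]
    - [[0, 0, 0], [0, 0, 0]]
  gripper: 1
  force: 60

```text
time: 23.67
eef_pos: [651.9, -152.3, 118.4]
eef_rot: [0.88, -0.475, 0.001, 0.0]
wrist_force: [-5.4, -1.4, 6.4]
gripper_width: 0.094
```

```bash
python3 - <<'E'
from h import *
where();print(env.observe()["ft_torque"].round(3))
E
```

```text
app [ 81.1 -21.8 118.4] F app [-5.08 -2.29  6.42] t 23.67 q [-0.23  0.51 -0.05  1.   -0.   -2.38] w 0.094
[-0.301  1.078  0.133]
```

Request:
step_arm:
  deltas:
    - [[0, 0, 0], [0, 0, 6]]
    - [[0, 0, 0], [0, 0, 12]]
    - [[0, 0, 0], [0, 0, 18]]
    - [[0, 0, 0], [0, 0, 24]]
    - [[0, 0, 0], [0, 0, 30]]
    - [[0, 0, 0], [0, 0, 36]]
    - [[0, 0, 0], [0, 0, 42]]
    - [[0, 0, 0], [0, 0, 48]]
    - [[0, 0, 0], [0, 0, 54]]
    - [[0, 0, 0], [0, 0, 60]]

```text
time: 24.5
eef_pos: [650.2, -152.4, 118.4]
eef_rot: [-0.523, 0.852, -0.0, -0.001]
wrist_force: [-11.2, -1.2, 10.4]
gripper_width: 0.098
```

```bash
cat > gz.py <<'E'
from h import *
import sys
def gauge(im,T):
    c=cam("wrist",T);M=app(A)
    g=cv2.cvtColor(im,cv2.COLOR_RGB2HSV)
    # rectify the gauge neighbourhood, app frame: up = +y, right = +x
    S=4;w=60
    xs,ys=np.meshgrid(np.linspace(45,115,280),np.linspace(-60,-160,400))
    uv=proj(c,(M@np.c_[xs.ravel(),ys.ravel(),np.full(xs.size,78),np.ones(xs.size)].T).T[:,:3]).astype(np.float32)
    return cv2.remap(im,uv[:,0].reshape(xs.shape),uv[:,1].reshape(xs.shape),cv2.INTER_LINEAR)
E
python3 - <<'E'
from gz import *
where();print(env.observe()["ft_torque"].round(3))
im=np.load("pics/w11.npy");r=gauge(im,np.load("pics/w11_T.npy"));im2,T2=shot("wrist","w12",1);r2=gauge(im2,T2)
cv2.imwrite("pics/g.png",np.hstack([r,r2])[:,:,::-1])
E
```

```text
app [ 79.4 -22.3 118.4] F app [-10.76  -3.2   10.39] t 24.5 q [-0.23  0.51 -0.05  1.   -0.   -1.33] w 0.098
[-0.326  2.261  0.158]
```

View pics/g.png

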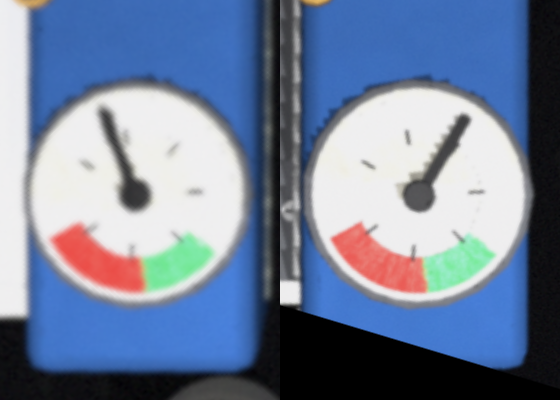

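Request:
step_arm:
  deltas:
    - [[0, 0, -0.003], [0, 0, 6]]
    - [[0, 0, -0.003], [0, 0, 12]]
    - [[0, 0, -0.003], [0, 0, 18]]
    - [[0, 0, -0.003], [0, 0, 24]]
    - [[0, 0, -0.003], [0, 0, 30]]
    - [[0, 0, -0.003], [0, 0, 36]]
    - [[0, 0, -0.003], [0, 0, 42]]
    - [[0, 0, -0.003], [0, 0, 48]]
    - [[0, 0, -0.003], [0, 0, 54]]
    - [[0, 0, -0.003], [0, 0, 60]]

```text
time: 25.38
eef_pos: [649.1, -150.9, 118.6]
eef_rot: [-0.027, 1.0, 0.001, -0.002]
wrist_force: [-7.0, 0.0, -2.5]
gripper_width: 0.091
```

Request:
step_arm:
  deltas:
    - [[0, 0, 0], [0, 0, 6]]
    - [[0, 0, 0], [0, 0, 12]]
    - [[0, 0, 0], [0, 0, 18]]
    - [[0, 0, 0], [0, 0, 24]]
    - [[0, 0, 0], [0, 0, 30]]
    - [[0, 0, 0], [0, 0, 36]]
    - [[0, 0, 0], [0, 0, 42]]
    - [[0, 0, 0], [0, 0, 48]]
    - [[0, 0, 0], [0, 0, 54]]
    - [[0, 0, 0], [0, 0, 60]]

```text
time: 26.22
eef_pos: [649.9, -149.4, 118.6]
eef_rot: [0.476, 0.879, 0.001, -0.002]
wrist_force: [-4.6, 5.0, -3.6]
gripper_width: 0.09
```

Request:
step_arm:
  deltas:
    - [[0, 0, 0], [0, 0, 6]]
    - [[0, 0, 0], [0, 0, 12]]
    - [[0, 0, 0], [0, 0, 18]]
    - [[0, 0, 0], [0, 0, 24]]
    - [[0, 0, 0], [0, 0, 29]]
    - [[0, 0, 0], [0, 0, 32]]
    - [[0, 0, 0], [0, 0, 32]]
    - [[0, 0, 0], [0, 0, 32]]

```text
time: 26.88
eef_pos: [650.8, -149.1, 118.6]
eef_rot: [0.698, 0.716, 0.001, -0.002]
wrist_force: [-1.5, 6.5, -5.6]
gripper_width: 0.092
```

```bash
cat >> gz.py <<'E'
def angle(r):
    h=cv2.cvtColor(r,cv2.COLOR_RGB2HSV).astype(int);H,S,V=h[...,0],h[...,1],h[...,2]
    white=((S<60)&(V>150))|((S>60)&((H<10)|(H>170)|((H>40)&(H<90)))&(V>120))
    white[:, :30]=0;n,l,s,ce=cv2.connectedComponentsWithStats(cv2.morphologyEx(white.astype(np.uint8),cv2.MORPH_CLOSE,np.ones((25,25))))
    i=1+np.argmax(s[1:,4]);(cx,cy)=s[i,0]+s[i,2]/2,s[i,1]+s[i,3]/2
    yy,xx=np.mgrid[:r.shape[0],:r.shape[1]];R=np.hypot(xx-cx,yy-cy);th=np.arctan2(xx-cx,cy-yy)
    def mean(m): return np.degrees(np.angle(np.exp(1j*th[m]).mean()))
    d=(V<90)&(S<120)&(R>25)&(R<75);rd=(S>90)&((H<10)|(H>170))&(R<105)&(R>60);gr=(S>60)&(H>45)&(H<90)&(R<105)&(R>60)
    p,g,rr=mean(d),mean(gr),mean(rd)
    print("centre",cx,cy,s[i][:4],"pointer %.1f green %.1f red %.1f n %d %d %d"%(p,g,rr,d.sum(),gr.sum(),rd.sum()),"q=%.2f"%(4.3-np.radians((g-p)%360 if (g-p)%360<300 else (g-p)%360-360)/.85))
E
python3 - <<'E'
from gz import *
where();print(env.observe()["ft_torque"].round(3))
for n in("w11","w12"): angle(gauge(np.load(f"pics/{n}.npy"),np.load(f"pics/{n}_T.npy")))
im2,T2=shot("wrist","w13",1);r=gauge(im2,T2);cv2.imwrite("pics/g13.png",r[:,:,::-1]);angle(r)
E
```

```text
app [ 79.4 -18.9 118.6] F app [-2.6   6.13 -5.56] t 26.88 q [-0.23  0.51 -0.05  1.01  0.    1.32] w 0.092
[1.164 0.279 0.159]
centre 138.0 196.5 [ 30  87 216 219] pointer -23.7 green 150.4 red -148.4 n 281 2267 3132 q=0.73
centre 139.0 195.5 [ 31  87 216 217] pointer 30.7 green 151.0 red -149.4 n 447 2248 3226 q=1.83
centre 169.0 99.5 [150  92  38  15] pointer -150.9 green 51.6 red nan n 11211 11 0 q=0.14gz.py:17: RuntimeWarning: Mean of empty slice.
  def mean(m): return np.degrees(np.angle(np.exp(1j*th[m]).mean()))
  ret = ret.dtype.type(ret / rcount)
```

Request:
step_arm:
  deltas:
    - [[0, 0, 0], [0, 0, 0]]
    - [[0, 0, 0], [0, 0, 0]]
    - [[0, 0, 0], [0, 0, 0]]
    - [[0, 0, 0], [0, 0, 0]]
  gripper: 0.5

```text
time: 27.27
eef_pos: [652.5, -151.9, 120.3]
eef_rot: [0.699, 0.715, 0.0, 0.001]
wrist_force: [-0.2, 0.7, -0.6]
gripper_width: 0.501
```

Request:
step_arm:
  deltas:
    - [[0, 0, -0.02], [0, 0, 0]]
    - [[0, 0, -0.05], [0, 0, 0]]
    - [[0, 0, -0.09], [0, 0, 0]]
    - [[0, 0, -0.12], [0, 0, 0]]
    - [[-0.03, 0, -0.13], [0, 0, 0]]
    - [[-0.07, 0, -0.13], [0, 0, 0]]
    - [[-0.11, 0, -0.13], [0, 0, 0]]
    - [[-0.13, 0, -0.13], [0, 0, 0]]
    - [[-0.13, 0, -0.13], [0, 0, 0]]
    - [[-0.13, 0, -0.13], [0, 0, 0]]

```text
time: 28.1
eef_pos: [654.7, -283.0, 249.4]
eef_rot: [0.7, 0.715, 0.0, 0.0]
wrist_force: [-0.1, 0.3, 0.3]
gripper_width: 0.498
```

```bash
python3 - <<'E'
from gz import *
where()
im2,T2=shot("wrist","w14",1);r=gauge(im2,T2);angle(r)
t=env.grab_frame("top");t0=np.load("pics/top0.npy");a=cv2.resize(t[140:260,180:385],None,fx=2.5,fy=2.5,interpolation=cv2.INTER_CUBIC)
b=cv2.resize(r,(210,300));w=cv2.resize(im2,(400,300));bg=np.zeros((600,800,3),np.uint8)
bg[:300,:512]=a[:300,:512];bg[:300,540:750]=b;bg[300:,:400]=w
c=cam("wrist",T2);print("plate corner px exp",proj(c,[(app(A)@[*p,34,1])[:3] for p in([40,100],[40,-20],[-40,-20],[-40,100])]).round(1).tolist())
cv2.imwrite("pics/fin.png",bg[:,:,::-1])
E
```

```text
app [ 107.1 -150.   249.4] F app [-0.17  0.27  0.26] t 28.1 q [-0.41  0.54  0.29  1.32  0.    1.14] w 0.498
centre 139.0 196.5 [ 32  89 214 215] pointer 151.8 green 151.2 red -148.8 n 5 1852 3057 q=4.31
plate corner px exp [[242.0, -101.8], [220.4, 38.3], [142.2, 20.9], [155.6, -123.2]]
```

View pics/fin.png

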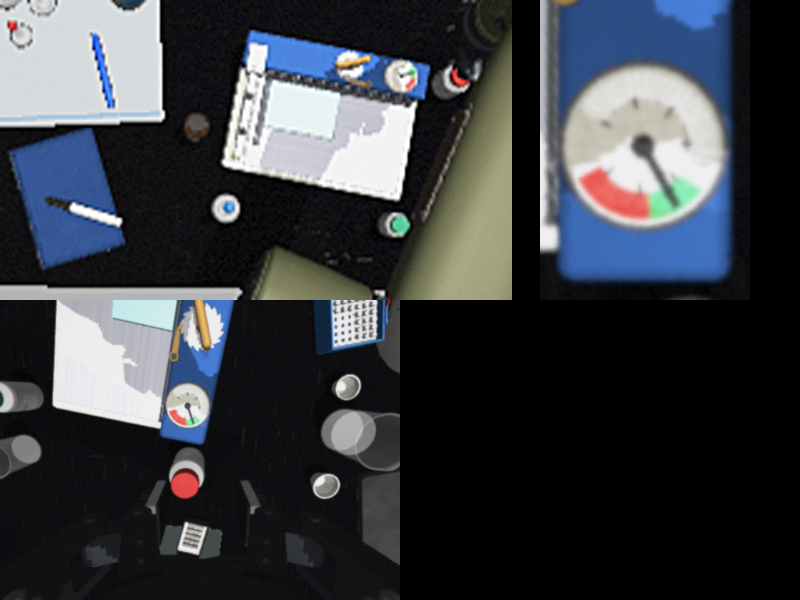

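```bash
python3 -c "
from workcell import env
print(env.close_job())"
```

```text
the job is handed in; nothing more can be done
None
```

The job is done and handed in, at about 28 s on the robot's clock.

- **Plate:** I pushed it with the pen's side against the rear stop, then with the pen's tip against the left stop, then pressed it to the rear once more. A close wrist view afterwards showed no gap along either stop. The pushes met firm contact of 6–16 N. The gripper was never seen or felt touching the glass.
- **Pen:** I laid it back on the log book almost where it was found. Its middle measured at about (406, 293) mm, well inside the cover.
- **Key:** I wound it about 3.7 rad clockwise in a single grip, from about 0.78 rad. After release it settled at about 4.31–4.32 rad, with the pointer in the middle of the green field.
- **Surroundings:** in the last top picture the amber and green bottles and the flask stand where they started. The arm partly hid the red bottle and hid the beaker there; the final wrist view shows the red bottle upright. I did not measure their displacement. At the end the arm hung free with no wrist force.

Two readings did not fit at first:
- The first automatic gauge reading, taken while still gripping the key, was invalid because the gauge was out of view. I repeated it after release.
- The automatic pointer mask in that repeat was thin, at 5 pixels, but it agrees with the picture and with the ratchet position.

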